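# Find the loose module in the housing

## Task

Something rattles in the open grey metal housing: one of its four black power modules has broken off its stud, though all four look alike. Feel which one is loose, lift it out and set it down gently, upright, on the floor of the empty half of the grey tray; leave the other three modules in place and everything else on the table alone.

Things in the scene. Friction and masses are not known exactly. Their poses are not given: they have to be found in the camera images.
- housing: open-topped sheet-metal equipment housing, 258 x 258 x 65 tall outside, walls and floor 4 thick, fixed to the table. Origin: centre of its underside; z up, x and y along its sides. The four modules stand around its centre at x = +-55, y = +-55 (mm, in its frame); nothing else inside stands more than 6 above the table apart from them
- module1: one of four outwardly identical power modules: black upright block 44 x 44 x 46 tall (white label and two 3 mm high brass contacts on top), 150 to 310 g, standing on the housing's floor, turned a little. Origin: centre of its underside, z up, x and y along its sides. Three of the four are held, one is loose (see module2); which one changes every time and does not follow from the number or the look
- module2: as module1. A held module sits on a hidden headed stud in the floor: it rattles about 2 mm sideways and 1.5 mm up, can twist, then stops hard (a gentle lift meets more than 10 N at once). The loose module has no stud: it slides and lifts away freely, its weight is under 3.2 N
- module3: as module1
- module4: as module1
- tray: grey tray, 300 (its x) x 160 (its y) x 22 tall, walls and floor 5 thick, fixed; a cross wall at its middle makes two halves, each 142 x 150 inside. The half at its +x end holds the fan, the half at its -x end is empty. Origin: centre of its underside
- tray_empty (a point): centre of the floor of the tray's empty half, on the floor's upper face (5 above the table); axes as the tray's
- fan: spare square fan, black, 60 x 60 x 20, lying flat in the far half of the tray; origin: centre of underside. Leave alone
- screwdriver: red-handled screwdriver lying on the table; leave alone
- mug: white mug, 80 across, 90 tall; leave alone
- tape: yellow ring-shaped tape reel, 90 across, 24 tall; leave alone
- drive: aluminium disk unit 147 x 102 x 26; leave alone
- carton: small cardboard carton 110 x 160 x 45 behind the work; leave alone
Things that resemble listed ones, but are neither listed nor needed, are in the scene too. What is shaped like the module3 but purple is not meant. What is shaped like the module4 but turquoise is not meant.

How it is judged:
By the outcome, as a careful person would: the job done as asked, in the order asked, and still so for the second after the job is handed in, with the robot touching nothing.
It also fails if it takes over 69 s, if anything falls off the work surface, if the arm or the gripper's body presses on something with over 40 N, if the wrist force passes 120 N, or if a joint passes its speed limit or range.

## Robot

A 6-joint arm with a two-finger parallel gripper is mounted at the origin on the work surface. World frame = base frame: x ahead of the robot, y to its left, z up, the work surface at z = 0. Lengths are in mm, angles in rad, forces in N, time in s.
With the tool pointing down it reaches from about 300 to 775 mm from the base axis. Payload 14.6 kg.
Tool frame: the origin (TCP) lies on the centre line of the jaws, within the pads' length; the fingertips stand 22 mm ahead of it and the grasp point (between the pads) lies 3 mm ahead of it (manip.tcp_to_tips is the distance from the TCP to the fingertips, in mm); z points along the fingers, y is the direction in which the jaws open and shut (so a half turn about z gives the same grasp; the last joint's range is limited). The gripper opens to 94 mm and grips with 3 to 60 N. Pads are 16 mm wide; open, the fingers measure 119 mm over their backs; the gripper's body (75 mm by 177 mm) begins 78 mm behind the grasp point.
Start: joints at [1.101, 0.3, 1.521, -0, 1.321, -0.067], TCP at [215.594, 505.973, 227.446] pointing down, gripper open.
Joint ranges: [-3.03, 3.03], [-0.79, 2.21], [0.23, 2.52], [-1.04, 4.18], [0, 3.07], [-2.55, 2.55]. Speed limits (rad/s): [2.22, 2.22, 2.57, 3.14, 3.14, 3.14].

## Interface

Orientations are given as [roll, pitch, yaw] about the fixed x, y, z axes, in that order (R = Rz(yaw) Ry(pitch) Rx(roll)).
In Python, from cell import manip, vision, workorder gives the robot as it stands.
- The arm moves only by the tool carry_out, never from a script. Its argument "deltas" is a list of rows, each a list of 3 entries, a list of its own where there are three numbers: the shift along the tool's x, y, z in cm, then the turn about the tool's z in degrees, then the opening, from 0 (shut) to 1 (fully open). A call has 1 to 20 rows; each row shifts and turns the commanded pose from where the row before left it, along the tool's axes as they then stand; what a row does not reach is not made up. A row lasts 1/12 s, in which the tool goes at most 41.7 mm and 7.16 degrees, less where a joint would pass 70% of its speed; a pose out of reach is approached as far as the arm can. A call with a gripper value outside its range is refused whole. The fingers move at their own pace and stop on an object; "grip_force" is the grip in N (left out, the last holds). Time passes only in rows, so rows that do not move let the fingers close. It gives the time, the measured TCP pose, the force and the opening at its end, in the units of the state.
- manip.read_state(): the state, without advancing time (a new reading comes with each control period).
- vision.camera(name): name is "side" or "top"; returns (picture, depth): 400x640x3 uint8, red, green, blue; 400x640 float32, mm along the optical axis (not along the pixel's ray), 0 where there is no reading.
- vision.calibration(name): a dict with "mtx" (3x3 intrinsics, pixels), "distortion" ([k1, k2, p1, p2, k3] as OpenCV has them; the pictures are not rectified), "eye" and "orientation" of the camera in the world. Camera axes: x right, y down, z forward; pixel columns grow to the right and rows downward; lengths in mm; the calibration is good to about 2 mm. A picture is of the moment at which its call begins. calibration takes no time and is no camera call.
- workorder.sign_off(): hands the job in, once; it reports no verdict.
The state is a dict: "clock": time; "joints": joint angles; "qd": joint speeds; "effort": joint torques, N m; "eef_pos": TCP position; "eef_rot": TCP orientation; "wrist_force": force on the tool from outside, world axes, zero at the start; "moment": the same for the moment, N m; "finger_gap": finger opening in mm.
Only numpy, scipy, OpenCV 4.12 (cv2) and the standard library are available. Lean on these libraries where they do the work, as an engineer would, in place of code of your own. Each camera call takes 0.05 s, during which the arm holds its last target.

## Working session

There is one attempt and no reset: what is moved stays moved. The work goes in short steps, Python scripts to look and compute and a tool call to move; the robot and the scene stay as the last step left them, time stands still between calls to the robot, and variables do not carry over. Pictures are saved under pics/ and viewed, and the job is handed in when it is done.

Besides the shell and the picture viewer there is one more tool, called after ">>>" as name(argument=value, ...) on one line, values as JSON. carry_out: Moves the arm, as the interface text tells. Its arguments: {"type":"object","properties":{"deltas":{"type":"array","items":{"type":"array"}},"grip_force":{"type":"number"}},"required":["deltas"]}

```bash
mkdir -p pics; ls; python3 - <<'E'
from cell import manip, vision, workorder
import cv2,numpy as np
print(manip.read_state(), manip.tcp_to_tips)
for n in ["top","side"]:
    im,d=vision.camera(n); print(vision.calibration(n))
    cv2.imwrite(f"pics/{n}0.png",im[...,::-1]); np.savez(f"pics/{n}0.npz",im=im,d=d)
E
```

```text
pics
{'clock': 0.0, 'joints': array([ 1.10136480e+00,  3.00462227e-01,  1.52157809e+00, -1.83729601e-05,
        1.32068069e+00, -6.65584742e-02]), 'qd': array([ 0.00099391, -0.00010357, -0.00107361, -0.00083765, -0.00189856,
       -0.00029104]), 'effort': array([ 2.02397270e-03, -5.31799865e+01, -3.52745569e+01,  7.08735734e-02,
        2.44694244e-02, -9.53062158e-05]), 'eef_pos': array([215.51519162, 505.76473553, 226.89244505]), 'eef_rot': array([-3.14046562e+00, -5.72891203e-05,  2.73872412e+00]), 'wrist_force': array([-0.60501487, -0.15504628,  0.20466525]), 'moment': array([-0.04869682,  0.03386734, -0.00376332]), 'finger_gap': 93.95374006680528} 22.0
{'mtx': array([[520.54968127,   0.        , 323.23909215],
       [  0.        , 520.54968127, 194.6237488 ],
       [  0.        ,   0.        ,   1.        ]]), 'distortion': array([-0.14694858,  0.        ,  0.        ,  0.        ,  0.        ]), 'eye': array([ 278.69657468,  -25.91966957, 1513.95670971]), 'orientation': array([-2.9644061 ,  0.02637943, -1.5854504 ])}
{'mtx': array([[471.32951889,   0.        , 327.41680936],
       [  0.        , 471.32951889, 196.95331   ],
       [  0.        ,   0.        ,   1.        ]]), 'distortion': array([0.03972806, 0.        , 0.        , 0.        , 0.        ]), 'eye': array([  100.53196573, -1118.32316722,   850.29915263]), 'orientation': array([-2.15483676,  0.0048165 , -0.39814191])}
```

View pics/top0.png

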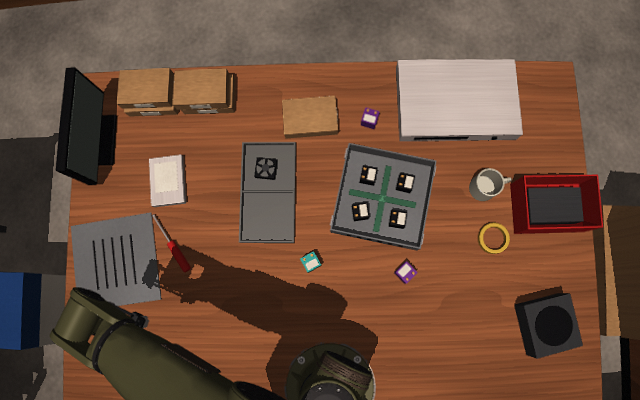

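View pics/side0.png

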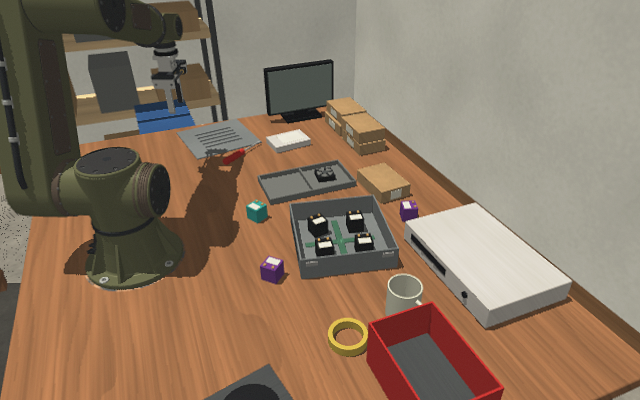

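The top picture shows the housing around (383,197), with modules near (369,174), (406,182), (361,211) and (398,218). The tray is at (268,192), fan at (265,168), empty half near (268,217). I'll enlarge it.

```bash
cat > h.py <<'E'
import numpy as np,cv2
from scipy.spatial.transform import Rotation as R
from cell import manip, vision, workorder
def px2w(n,uv,z):
    c=vision.calibration(n)
    p=cv2.undistortPoints(np.array(uv,float).reshape(-1,1,2),c["mtx"],c["distortion"]).reshape(-1,2)
    M=R.from_euler('xyz',c["orientation"]).as_matrix()
    r=np.c_[p,np.ones(len(p))]@M.T
    t=(z-c["eye"][2])/r[:,2]
    return c["eye"]+r*t[:,None]
def w2px(n,P):
    c=vision.calibration(n)
    M=R.from_euler('xyz',c["orientation"]).as_matrix()
    q=(np.atleast_2d(P)-c["eye"])@M
    return cv2.projectPoints(q.reshape(-1,1,3),np.zeros(3),np.zeros(3),c["mtx"],c["distortion"])[0].reshape(-1,2)
def cloud(n,d):
    c=vision.calibration(n)
    v,u=np.mgrid[:400,:640]
    p=cv2.undistortPoints(np.stack([u,v],-1).reshape(-1,1,2).astype(float),c["mtx"],c["distortion"]).reshape(-1,2)
    M=R.from_euler('xyz',c["orientation"]).as_matrix()
    return ((np.c_[p,np.ones(len(p))]*d.reshape(-1,1))@M.T+c["eye"]).reshape(400,640,3)
E
python3 - <<'E'
from h import *
im=np.load("pics/top0.npz"); d=im['d'];im=im['im']
c=im[140:255,325:440]; cv2.imwrite("pics/c1.png",cv2.resize(c,None,fx=5.2,fy=5.2,interpolation=cv2.INTER_CUBIC)[...,::-1])
c=im[138:248,235:302]; cv2.imwrite("pics/c2.png",cv2.resize(c,None,fx=5,fy=5,interpolation=cv2.INTER_CUBIC)[...,::-1])
P=cloud("top",d)
for u,v in [(369,174),(406,182),(361,211),(398,218),(268,217),(265,165),(340,255),(383,160)]: print(u,v,P[v,u].round(1))
# housing rim points
sub=P[130:260,320:450]
m=(sub[...,2]>58)&(sub[...,2]<72)
q=sub[m][:,:2].astype(np.float32); print(len(q),cv2.minAreaRect(q))
sub=P[130:250,230:305]
m=(sub[...,2]>14)&(sub[...,2]<24)
q=sub[m][:,:2].astype(np.float32); print(len(q),cv2.minAreaRect(q))
# modules: height 42..54
sub=P[140:255,330:440]
m=((sub[...,2]>46)&(sub[...,2]<57)).astype(np.uint8)
n,l,s,ce=cv2.connectedComponentsWithStats(m)
for i in range(1,n):
    if s[i,4]>60:
        q=sub[l==i]; print(s[i,4],q.mean(0),cv2.minAreaRect(q[:,:2].astype(np.float32)))
E
```

```text
369 174 [ 598.4 -123.4   53.7]
406 182 [ 574.3 -229.6   46.8]
361 211 [492.6 -97.8  47. ]
398 218 [ 470.4 -202.3   47.8]
268 217 [485.9 173.1   5.5]
265 165 [637.9 180.   25.9]
340 255 [371.6 -35.9   0.9]
383 160 [ 651.3 -169.9    3.3]
931 ((580.91748046875, -183.55393981933594), (283.5179748535156, 356.3254089355469), 76.80132293701172)
770 ((571.5053100585938, 161.2384033203125), (188.5753631591797, 322.05157470703125), 89.15571594238281)
198 [ 601.16302822 -122.96779685   50.31267002] ((600.812744140625, -122.5652084350586), (43.42922592163086, 45.483543395996094), 77.3940658569336)
196 [ 576.97730628 -229.15264715   50.39037763] ((577.2701416015625, -227.35057067871094), (44.846256256103516, 44.35023880004883), 76.30752563476562)
210 [494.17451635 -96.52731592  50.61233442] ((494.3926086425781, -96.39035034179688), (44.411739349365234, 43.98632049560547), 6.852564334869385)
193 [ 471.0579271  -203.02945358   50.57601198] ((470.49578857421875, -202.74087524414062), (42.06248092651367, 45.098567962646484), 79.89797973632812)
```

View pics/c1.png

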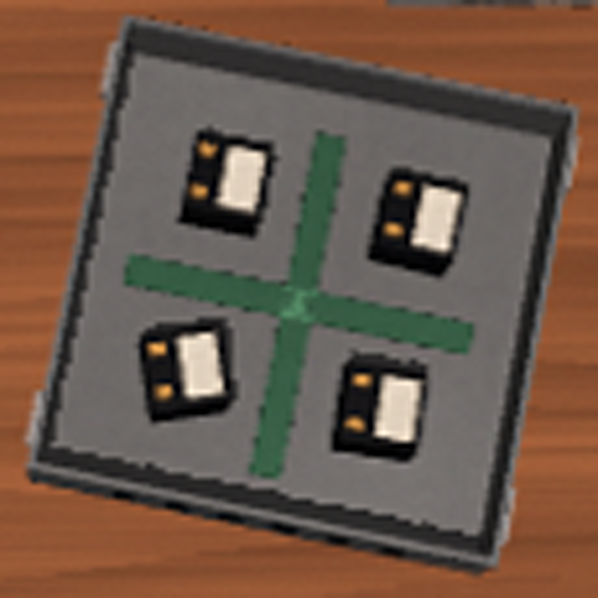

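View pics/c2.png

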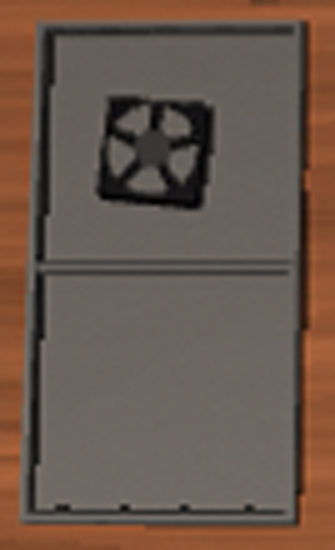

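```bash
python3 - <<'E'
from h import *
im=np.load("pics/top0.npz")['im'];si=np.load("pics/side0.npz")['im']
mods=[(600.8,-122.6,-12.6),(577.3,-227.8,-13.7),(494.3,-96.4,6.9),(470.7,-202.9,-9)]
def sq(x,y,a,z,w=44,h=44):
    a=np.radians(a);r=np.array([[np.cos(a),-np.sin(a)],[np.sin(a),np.cos(a)]])
    p=np.array([[1,1],[-1,1],[-1,-1],[1,-1]])*[w/2,h/2]@r.T+[x,y]
    return np.c_[p,np.full(4,z)]
boxes=[sq(*m,50) for m in mods]+[sq(535.7,-162.3,-12.6,65,258,258)]
T=(570,165,0.0)
boxes+= [sq(*T,22,300,160)]
for n,I,(u0,u1,v0,v1),s in [("top",im,(325,440,140,255),5),("top",im,(235,302,138,248),5),("side",si,(255,400,155,280),5)]:
    J=cv2.resize(I,None,fx=s,fy=s,interpolation=cv2.INTER_CUBIC)
    for b in boxes:
        q=((w2px(n,b)+.5)*s-.5).round().astype(np.int32)
        cv2.polylines(J,[q],True,(255,0,0),1)
    cv2.imwrite(f"pics/o_{n}{u0}.png",J[v0*s:v1*s,u0*s:u1*s,::-1])
E
```

```text
(no output)
```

View pics/o_top325.png

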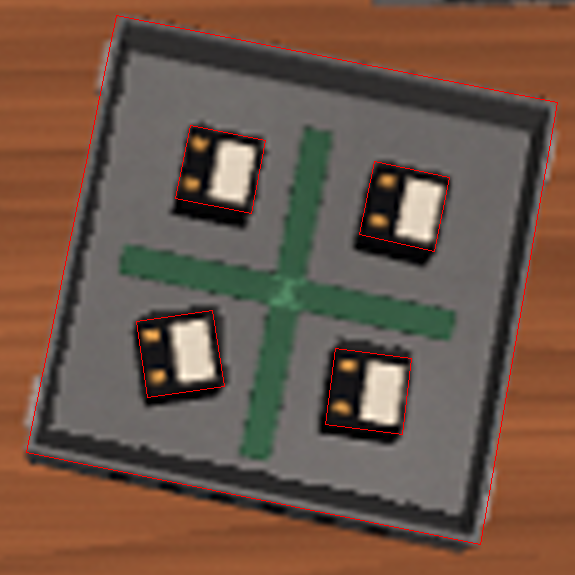

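View pics/o_top235.png

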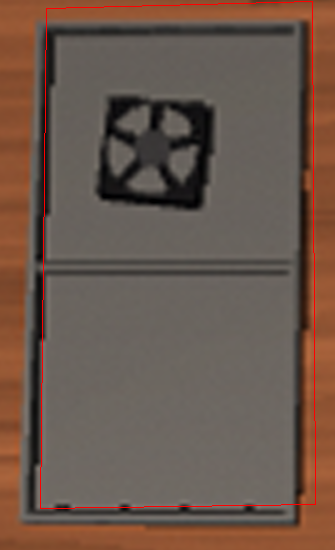

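View pics/o_side255.png

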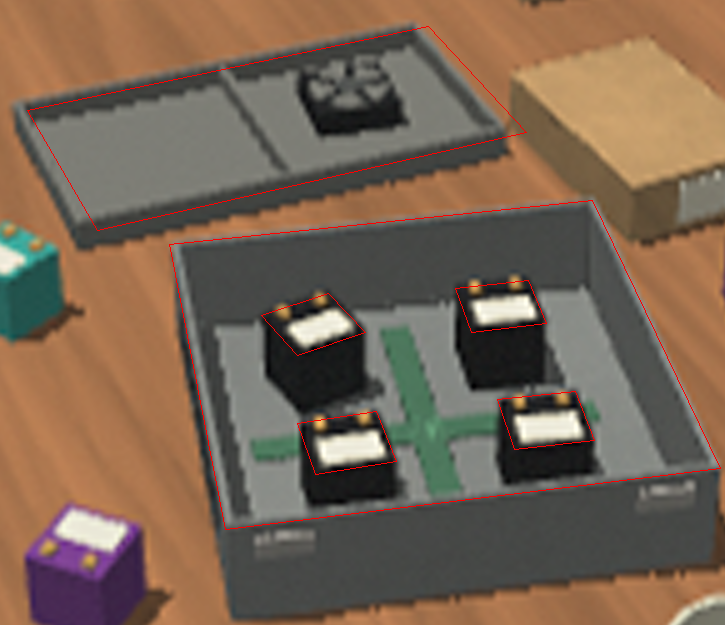

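The modules' red outlines match both views (centres about (600.8,-122.6), (577.3,-227.8), (494.3,-96.4) and (470.7,-202.9), tops at 50). The tray outline was off by about 8 mm. I corrected it to centre (562,172), which puts the empty half at about (489,174).

Next I move over the near-left module.

>>> carry_out(deltas=[[[-2.46,-2.22,0],0,1],[[-2.46,-2.22,0],0,1],[[-2.46,-2.22,0],0,1],[[-2.46,-2.22,0],0,1],[[-2.46,-2.22,0],0,1],[[-2.46,-2.22,0],0,1],[[-2.46,-2.22,0],0,1],[[-2.46,-2.22,0],0,1],[[-2.46,-2.22,0],0,1],[[-2.46,-2.22,0],0,1],[[-2.46,-2.22,0],0,1],[[-2.46,-2.22,0],0,1],[[-2.46,-2.22,0],0,1],[[-2.46,-2.22,0],0,1],[[-2.46,-2.22,0],0,1],[[-2.46,-2.22,0],0,1],[[-2.46,-2.22,0],0,1],[[-2.46,-2.22,0],0,1],[[-2.46,-2.22,0],0,1],[[-2.46,-2.22,0],0,1]], grip_force=15)

```text
clock: 1.77
eef_pos: [494.4, -97.1, 227.2]
eef_rot: [-3.142, -0.0, 2.739]
wrist_force: [0.2, 0.4, -0.2]
finger_gap: 94.2
```

>>> carry_out(deltas=[[[0,0,0],6,1],[[0,0,0],6,1],[[0,0,0],6,1],[[0,0,0],6,1],[[0,0,0],6,1],[[0,0,0],6,1],[[0,0,0],6,1],[[0,0,0],6,1],[[0,0,0],6,1],[[0,0,0],6,1],[[0,0,0],0,1],[[0,0,0],0,1]])

```text
clock: 2.77
eef_pos: [494.1, -95.3, 227.3]
eef_rot: [-3.141, -0.0, 1.695]
wrist_force: [0.7, 0.5, 0.2]
finger_gap: 93.8
```

```bash
cat >> h.py <<'E'
def to(x,y,z,yaw):
    s=manip.read_state(); M=R.from_euler('xyz',s['eef_rot']).as_matrix()
    a=np.degrees(s['eef_rot'][2])
    print('t',round(s['clock'],2),'pos',s['eef_pos'].round(1),'yaw',a.round(1),'F',s['wrist_force'].round(1),'gap',round(s['finger_gap'],1),'j',s['joints'].round(2))
    print('tool cm',(M.T@(np.array([x,y,z])-s['eef_pos'])/10).round(2),'turn',round((a-yaw+180)%360-180,1))
E
python3 -c "
from h import *
to(494.3,-96.4,38,96.9)"
```

```text
t 2.77 pos [494.1 -95.3 227.3] yaw 97.1 F [0.7 0.5 0.2] gap 93.8 j [-0.26  0.2   1.65 -0.    1.3  -0.39]
tool cm [-0.11  0.02 18.93] turn 0.2
```

>>> carry_out(deltas=[[[-0.1,0,2.5],0,0.8],[[0,0,2.5],0,0.8],[[0,0,2.5],0,0.8],[[0,0,2.5],0,0.8],[[0,0,2.5],0,0.8],[[0,0,2.5],0,0.8],[[0,0,1.3],0,0.8],[[0,0,1.3],0,0.8],[[0,0,1.3],0,0.8],[[0,0,0],0,0.8],[[0,0,0],0,0.8]])

```text
clock: 3.68
eef_pos: [494.1, -96.3, 38.2]
eef_rot: [-3.14, -0.0, 1.694]
wrist_force: [0.0, -0.7, 0.2]
finger_gap: 75.4
```

>>> carry_out(deltas=[[[0,0,0],0,0.6],[[0,0,0],0,0.55],[[0,0,0],0,0.5],[[0,0,0],0,0.45],[[0,0,0],0,0.4],[[0,0,0],0,0.4],[[0,0,0],0,0.4],[[0,0,0],0,0.4]], grip_force=15)

```text
clock: 4.35
eef_pos: [494.6, -96.4, 38.9]
eef_rot: [3.141, 0.0, 1.692]
wrist_force: [0.7, -0.1, 5.9]
finger_gap: 43.6
```

>>> carry_out(deltas=[[[0,0,0],0,0.4],[[0,0,0],0,0.4],[[0,0,0],0,0.4]])

```text
clock: 4.6
eef_pos: [494.6, -96.4, 38.9]
eef_rot: [3.141, 0.0, 1.692]
wrist_force: [0.7, -0.2, 5.6]
finger_gap: 43.6
```

>>> carry_out(deltas=[[[0,0,-0.05],0,0.4],[[0,0,-0.05],0,0.4],[[0,0,-0.05],0,0.4],[[0,0,0],0,0.4],[[0,0,0],0,0.4]])

```text
clock: 5.02
eef_pos: [494.4, -96.3, 39.9]
eef_rot: [3.141, -0.0, 1.692]
wrist_force: [5.0, 0.6, -4.7]
finger_gap: 44.0
```

>>> carry_out(deltas=[[[0,0,-0.05],0,0.4],[[0,0,-0.05],0,0.4],[[0,0,-0.05],0,0.4],[[0,0,0],0,0.4],[[0,0,0],0,0.4]])

```text
clock: 5.43
eef_pos: [494.2, -96.3, 40.5]
eef_rot: [-3.141, -0.0, 1.691]
wrist_force: [9.6, -1.0, -17.8]
finger_gap: 44.1
```

This module is held: it stopped after about 1.6 mm with around 18 N on the wrist. I'll lower it, release and try the next one.

>>> carry_out(deltas=[[[0,0,0.1],0,0.4],[[0,0,0.1],0,0.4],[[0,0,0.1],0,0.4],[[0,0,0],0,0.4],[[0,0,0],0,0.55],[[0,0,0],0,0.7],[[0,0,0],0,0.8],[[0,0,0],0,0.8],[[0,0,0],0,0.8],[[0,0,-2],0,0.8],[[0,0,-3],0,0.8],[[0,0,-3],0,0.8],[[0,0,-1],0,0.8],[[0,0,0],0,0.8],[[0,0,0],0,0.8]])

```text
clock: 6.68
eef_pos: [494.1, -96.3, 127.9]
eef_rot: [-3.142, 0.0, 1.692]
wrist_force: [-0.1, -0.4, -0.2]
finger_gap: 75.6
```

```bash
python3 -c "
from h import *
to(470.7,-202.9,38,81)
to(600.8,-122.6,38,77.4)"
```

```text
t 6.68 pos [494.1 -96.3 127.9] yaw 96.9 F [-0.1 -0.4 -0.2] gap 75.6 j [-0.27  0.31  1.76 -0.    1.07 -0.39]
tool cm [-10.3   -3.61   8.99] turn 15.9
t 6.68 pos [494.1 -96.3 127.9] yaw 96.9 F [-0.1 -0.4 -0.2] gap 75.6 j [-0.27  0.31  1.76 -0.    1.07 -0.39]
tool cm [-3.9  10.27  8.99] turn 19.5
```

Next is the near-right module.

>>> carry_out(deltas=[[[-2.06,-0.72,0],0,0.8],[[-2.06,-0.72,0],0,0.8],[[-2.06,-0.72,0],0,0.8],[[-2.06,-0.72,0],0,0.8],[[-2.06,-0.73,0],0,0.8],[[0,0,0],5.3,0.8],[[0,0,0],5.3,0.8],[[0,0,0],5.3,0.8],[[0,0,0],0,0.8],[[0,0,2],0,0.8],[[0,0,2],0,0.8],[[0,0,1.5],0,0.8],[[0,0,1.3],0,0.8],[[0,0,1.2],0,0.8],[[0,0,1],0,0.8],[[0,0,0],0,0.8],[[0,0,0],0,0.8]])

```text
clock: 8.1
eef_pos: [470.5, -202.7, 37.8]
eef_rot: [-3.14, -0.0, 1.416]
wrist_force: [0.1, 0.3, -0.2]
finger_gap: 75.0
```

>>> carry_out(deltas=[[[0,0,0],0,0.6],[[0,0,0],0,0.55],[[0,0,0],0,0.5],[[0,0,0],0,0.45],[[0,0,0],0,0.4],[[0,0,0],0,0.4],[[0,0,0],0,0.4],[[0,0,0],0,0.4],[[0,0,0],0,0.4]])

```text
clock: 8.85
eef_pos: [471.2, -203.1, 38.8]
eef_rot: [3.141, 0.0, 1.414]
wrist_force: [0.2, 0.5, 5.6]
finger_gap: 44.1
```

>>> carry_out(deltas=[[[0,0,-0.1],0,0.4],[[0,0,-0.1],0,0.4],[[0,0,-0.1],0,0.4],[[0,0,0],0,0.4],[[0,0,0],0,0.4]])

```text
clock: 9.27
eef_pos: [470.3, -202.7, 40.5]
eef_rot: [-3.14, -0.001, 1.414]
wrist_force: [3.8, -1.2, -17.1]
finger_gap: 43.9
```

Also held (-17 N). I'll release it and go to the far-left one.

>>> carry_out(deltas=[[[0,0,0.1],0,0.4],[[0,0,0.1],0,0.4],[[0,0,0.1],0,0.4],[[0,0,0],0,0.4],[[0,0,0],0,0.55],[[0,0,0],0,0.7],[[0,0,0],0,0.8],[[0,0,0],0,0.8],[[0,0,0],0,0.8],[[0,0,-2],0,0.8],[[0,0,-3],0,0.8],[[0,0,-3],0,0.8],[[0,0,-1],0,0.8],[[0,0,0],0,0.8],[[0,0,0],0,0.8]])

```text
clock: 10.52
eef_pos: [470.8, -202.9, 128.0]
eef_rot: [3.141, 0.0, 1.414]
wrist_force: [0.6, -0.3, -1.2]
finger_gap: 75.3
```

```bash
python3 -c "
from h import *
to(577.3,-227.8,38,76.3)
to(600.8,-122.6,38,77.4)"
```

```text
t 10.52 pos [ 470.8 -202.9  128. ] yaw 81.0 F [ 0.6 -0.3 -1.2] gap 75.3 j [-0.48  0.33  1.74 -0.    1.08 -0.32]
tool cm [-0.8  10.91  9.  ] turn 4.7
t 10.52 pos [ 470.8 -202.9  128. ] yaw 81.0 F [ 0.6 -0.3 -1.2] gap 75.3 j [-0.48  0.33  1.74 -0.    1.08 -0.32]
tool cm [ 9.96 11.59  9.  ] turn 3.6
```

The far-right one is closer, so I'll do that next.

>>> carry_out(deltas=[[[-0.16,2.18,0],0,0.8],[[-0.16,2.18,0],0,0.8],[[-0.16,2.18,0],0,0.8],[[-0.16,2.18,0],0,0.8],[[-0.16,2.19,0],0,0.8],[[0,0,0],4.7,0.8],[[0,0,0],0,0.8],[[0,0,2],0,0.8],[[0,0,2],0,0.8],[[0,0,1.5],0,0.8],[[0,0,1.3],0,0.8],[[0,0,1.2],0,0.8],[[0,0,1],0,0.8],[[0,0,0],0,0.8],[[0,0,0],0,0.8]])

```text
clock: 11.77
eef_pos: [577.3, -227.8, 38.3]
eef_rot: [-3.141, -0.0, 1.332]
wrist_force: [0.5, -0.2, -0.7]
finger_gap: 75.2
```

>>> carry_out(deltas=[[[0,0,0],0,0.6],[[0,0,0],0,0.55],[[0,0,0],0,0.5],[[0,0,0],0,0.45],[[0,0,0],0,0.4],[[0,0,0],0,0.4],[[0,0,0],0,0.4],[[0,0,0],0,0.4],[[0,0,0],0,0.4]])

```text
clock: 12.52
eef_pos: [577.6, -227.9, 38.8]
eef_rot: [3.141, 0.0, 1.332]
wrist_force: [1.0, 0.4, 5.4]
finger_gap: 43.8
```

>>> carry_out(deltas=[[[0,0,-0.1],0,0.4],[[0,0,-0.1],0,0.4],[[0,0,-0.1],0,0.4],[[0,0,0],0,0.4],[[0,0,0],0,0.4]])

```text
clock: 12.93
eef_pos: [577.3, -227.8, 41.3]
eef_rot: [-3.141, -0.0, 1.332]
wrist_force: [0.9, -0.5, -1.7]
finger_gap: 44.0
```

This one rises freely with a load of about 2 N, so it's the loose one. I'll lift a little more to confirm, then on up.

>>> carry_out(deltas=[[[0,0,-0.2],0,0.4],[[0,0,-0.2],0,0.4],[[0,0,-0.3],0,0.4],[[0,0,-0.3],0,0.4],[[0,0,0],0,0.4],[[0,0,0],0,0.4]], grip_force=20)

```text
clock: 13.43
eef_pos: [577.5, -227.9, 51.8]
eef_rot: [3.141, 0.0, 1.332]
wrist_force: [-0.6, 0.7, -2.0]
finger_gap: 43.9
```

>>> carry_out(deltas=[[[0,0,-0.5],0,0.4],[[0,0,-1],0,0.4],[[0,0,-1.5],0,0.4],[[0,0,-2],0,0.4],[[0,0,-2],0,0.4],[[0,0,-2],0,0.4],[[0,0,-1.5],0,0.4],[[0,0,-1],0,0.4],[[0,0,-0.5],0,0.4],[[0,0,0],0,0.4],[[0,0,0],0,0.4]])

```text
clock: 14.35
eef_pos: [577.2, -227.8, 170.9]
eef_rot: [-3.141, -0.0, 1.332]
wrist_force: [0.2, -0.1, -1.2]
finger_gap: 43.7
```

```bash
python3 - <<'E'
from h import *
to(489,174,171,90)
for n in ["top","side"]:
    im,d=vision.camera(n); cv2.imwrite(f"pics/{n}1.png",im[...,::-1])
    cv2.imwrite(f"pics/{n}1.png",im[...,::-1])
E
```

```text
t 14.35 pos [ 577.2 -227.8  170.9] yaw 76.3 F [ 0.2 -0.1 -1.2] gap 43.7 j [-0.43  0.5   1.37 -0.    1.27 -0.2 ]
tool cm [ 3.695e+01 -1.807e+01  1.000e-02] turn -13.7
```

View pics/side1.png

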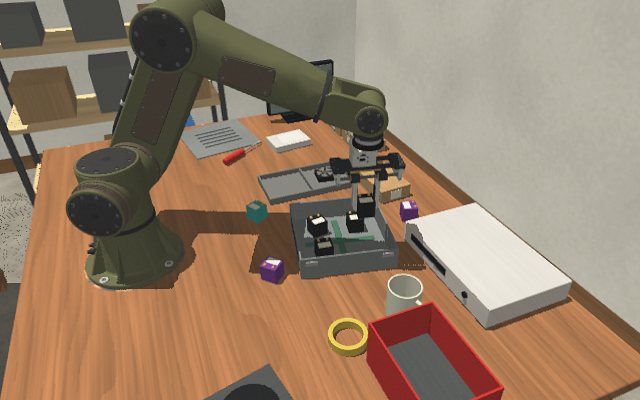

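The module hangs in the gripper at (366,207), and three remain in the housing. Now I carry it to the tray.

>>> carry_out(deltas=[[[1.15,-0.56,0],0,0.4],[[1.7,-0.83,0],0,0.4],[[2.3,-1.13,0],0,0.4],[[2.3,-1.13,0],0,0.4],[[2.3,-1.13,0],0,0.4],[[2.3,-1.13,0],0,0.4],[[2.3,-1.13,0],0,0.4],[[2.3,-1.13,0],0,0.4],[[2.3,-1.13,0],0,0.4],[[2.3,-1.13,0],0,0.4],[[2.3,-1.13,0],0,0.4],[[2.3,-1.13,0],0,0.4],[[2.3,-1.13,0],0,0.4],[[2.3,-1.13,0],0,0.4],[[2.3,-1.13,0],0,0.4],[[2.3,-1.13,0],0,0.4],[[1.7,-0.83,0],0,0.4],[[1.15,-0.56,0],0,0.4],[[0,0,0],0,0.4]])

```text
clock: 16.03
eef_pos: [485.2, 186.4, 171.1]
eef_rot: [-3.141, 0.0, 1.334]
wrist_force: [0.4, -0.2, -2.9]
finger_gap: 43.8
```

>>> carry_out(deltas=[[[0,0,0],-4,0.4],[[0,0,0],-5,0.4],[[0,0,0],-4,0.4],[[0,0,0],0,0.4],[[0,0,0],0,0.4],[[0,0,0],0,0.4]])

```text
clock: 16.53
eef_pos: [486.3, 184.0, 171.3]
eef_rot: [-3.141, 0.0, 1.556]
wrist_force: [-0.0, 0.5, -1.7]
finger_gap: 43.9
```

```bash
python3 - <<'E'
from h import *
to(489,174,39,90)
for n in ["top","side"]:
    im,d=vision.camera(n)
    c=im[150:260,230:340] if n=="top" else im[100:240,220:400]
    cv2.imwrite(f"pics/{n}2.png",cv2.resize(c,None,fx=4,fy=4,interpolation=cv2.INTER_CUBIC)[...,::-1])
E
```

```text
t 16.53 pos [486.3 184.  171.3] yaw 89.2 F [-0.   0.5 -1.7] gap 43.9 j [ 0.29  0.29  1.67 -0.    1.18  0.31]
tool cm [-0.99  0.29 13.23] turn -0.8
```

View pics/side2.png

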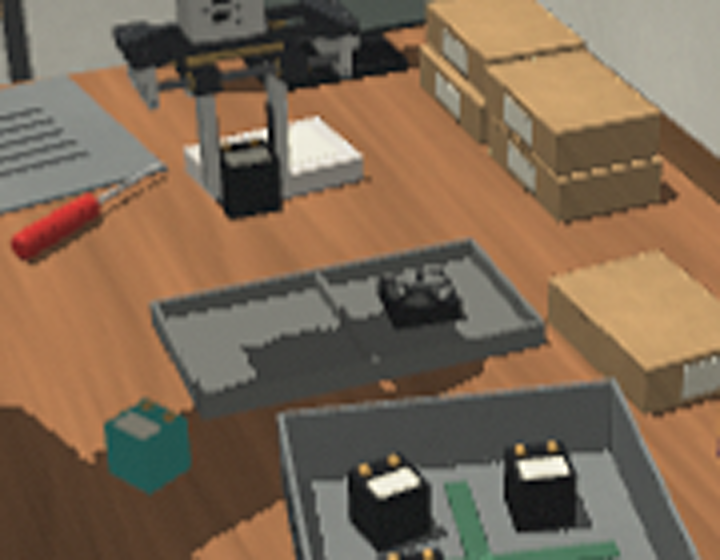

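The module hangs upright at crop (250,180), over the tray. I'll lower it.

>>> carry_out(deltas=[[[-0.5,0.15,0.5],0,0.4],[[-0.5,0.15,1.5],0,0.4],[[0,0,2],0,0.4],[[0,0,2],0,0.4],[[0,0,2],0,0.4],[[0,0,1.7],0,0.4],[[0,0,1.2],0,0.4],[[0,0,0.8],0,0.4],[[0,0,0.5],0,0.4],[[0,0,0.3],0,0.4],[[0,0,0],0,0.4],[[0,0,0],0,0.4]])

```text
clock: 17.63
eef_pos: [489.4, 174.4, 46.9]
eef_rot: [3.141, -0.0, 1.559]
wrist_force: [-0.4, -0.2, -1.4]
finger_gap: 43.7
```

>>> carry_out(deltas=[[[0,0,0.1],0,0.4],[[0,0,0.1],0,0.4],[[0,0,0.1],0,0.4],[[0,0,0],0,0.4],[[0,0,0],0,0.4]])

```text
clock: 18.05
eef_pos: [489.2, 174.4, 43.5]
eef_rot: [3.142, -0.0, 1.559]
wrist_force: [0.1, -0.4, -1.6]
finger_gap: 44.1
```

>>> carry_out(deltas=[[[0,0,0.07],0,0.4],[[0,0,0.07],0,0.4],[[0,0,0.07],0,0.4],[[0,0,0],0,0.4],[[0,0,0],0,0.4]])

```text
clock: 18.47
eef_pos: [489.1, 174.3, 41.3]
eef_rot: [-3.141, 0.0, 1.559]
wrist_force: [0.6, -0.3, -1.3]
finger_gap: 43.7
```

>>> carry_out(deltas=[[[0,0,0.05],0,0.4],[[0,0,0.05],0,0.4],[[0,0,0],0,0.4],[[0,0,0],0,0.4]])

```text
clock: 18.8
eef_pos: [489.2, 174.3, 40.3]
eef_rot: [-3.142, 0.0, 1.559]
wrist_force: [0.4, 0.8, -1.8]
finger_gap: 43.9
```

>>> carry_out(deltas=[[[0,0,0.05],0,0.4],[[0,0,0],0,0.4],[[0,0,0],0,0.4]])

```text
clock: 19.05
eef_pos: [489.2, 174.3, 39.8]
eef_rot: [-3.142, 0.0, 1.559]
wrist_force: [-0.4, 0.4, -1.1]
finger_gap: 43.8
```

>>> carry_out(deltas=[[[0,0,0.04],0,0.4],[[0,0,0],0,0.4],[[0,0,0],0,0.4]])

```text
clock: 19.3
eef_pos: [489.2, 174.3, 39.8]
eef_rot: [3.142, 0.0, 1.559]
wrist_force: [-3.0, 0.1, 4.5]
finger_gap: 43.9
```

Contact with the floor: the force went from -1.1 to +4.5 N. I'll open the jaws and retreat.

>>> carry_out(deltas=[[[0,0,0],0,0.5],[[0,0,0],0,0.6],[[0,0,0],0,0.7],[[0,0,0],0,0.8],[[0,0,0],0,0.8],[[0,0,0],0,0.8],[[0,0,0],0,0.8],[[0,0,-1],0,0.8],[[0,0,-2],0,0.8],[[0,0,-3],0,0.8],[[0,0,-3],0,0.8],[[0,0,-3],0,0.8],[[0,0,-3],0,0.8],[[0,0,-2],0,0.8],[[0,0,0],0,0.8],[[0,0,0],0,0.8]])

```text
clock: 20.63
eef_pos: [489.3, 174.4, 210.7]
eef_rot: [3.139, -0.001, 1.559]
wrist_force: [-0.6, -0.1, -0.9]
finger_gap: 75.0
```

>>> carry_out(deltas=[[[2,-1,0],0,0.8],[[2,-1,0],0,0.8],[[2,-1,0],0,0.8],[[2,-1,0],0,0.8],[[2,-1,0],0,0.8],[[2,-1,0],0,0.8],[[2,-1,0],0,0.8],[[2,-1,0],0,0.8],[[2,-1,0],0,0.8],[[2,-1,0],0,0.8],[[0,0,0],0,0.8],[[0,0,0],0,0.8]])

```text
clock: 21.63
eef_pos: [390.8, 375.7, 208.3]
eef_rot: [-3.14, 0.001, 1.561]
wrist_force: [-0.3, -1.0, -1.2]
finger_gap: 75.2
```

```bash
python3 - <<'E'
from h import *
to(489,174,39,90)
for n in ["top","side"]:
    im,d=vision.camera(n)
    c=im[130:260,230:440] if n=="top" else im[130:300,220:420]
    cv2.imwrite(f"pics/{n}3.png",cv2.resize(c,None,fx=3.5,fy=3.5,interpolation=cv2.INTER_CUBIC)[...,::-1])
    if n=="top":
        P=cloud(n,d)
        m=((P[...,2]>46)&(P[...,2]<58)).astype(np.uint8)
        k,l,s,ce=cv2.connectedComponentsWithStats(m)
        for i in range(1,k):
            if 120<s[i,4]<300: q=P[l==i]; print(s[i,4],ce[i],q.mean(0).round(1),cv2.minAreaRect(q[:,:2].astype(np.float32)))
E
```

```text
t 21.63 pos [390.8 375.7 208.3] yaw 89.4 F [-0.3 -1.  -1.2] gap 75.2 j [ 0.7   0.3   1.57 -0.    1.28  0.71]
tool cm [-20.04  10.05  16.95] turn -0.6
208 [368.95192308 173.44711538] [ 600.7 -123.5   50.6] ((600.8692626953125, -122.56791687011719), (43.52085876464844, 45.76279830932617), 77.00423431396484)
215 [360.69767442 211.05581395] [491.9 -96.8  50.7] ((492.5095520019531, -96.57870483398438), (45.12935256958008, 43.716209411621094), 6.63391637802124)
211 [265.9478673  214.62559242] [486.5 173.   51.1] ((486.81927490234375, 174.00633239746094), (43.515602111816406, 44.547489166259766), 89.54351806640625)
205 [398.04390244 218.52682927] [ 468.5 -202.1   50.6] ((468.9774475097656, -202.57107543945312), (41.28742980957031, 44.186763763427734), 80.17858123779297)
```

View pics/side3.png

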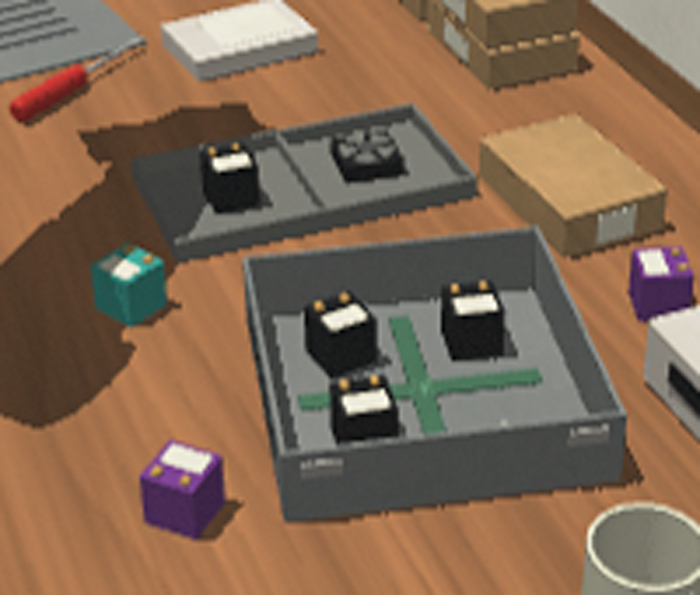

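View pics/top3.png

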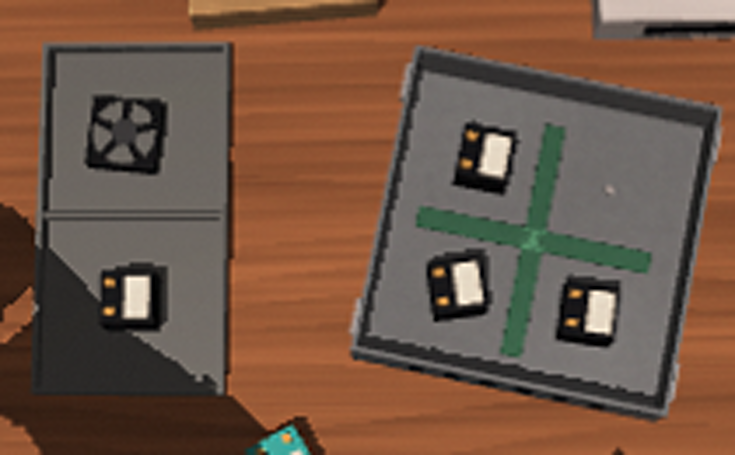

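The module stands upright in the empty half of the tray (top crop (133,297)). The other three are in place, and a broken stud mark shows at (610,190) in the housing.

```bash
python3 -c "
from cell import workorder
print(workorder.sign_off())"
```

```text
the job is handed in; nothing more can be done
None
```

The loose module was the far-right one, at about (577, -228) mm. It now stands upright in the empty half of the tray, and the job is signed off at about 22 s of robot time.

- **Finding it:** I gripped and gently lifted three of the four. The near-left and near-right modules stopped hard after about 1.5 mm, at 17–18 N, so I lowered and released both. The far-right one rose freely with only about 2 N on the wrist. I did not test or touch the far-left one.
- **Setting it down:** I lowered it slowly until it touched the tray floor at about 5 N, then opened the jaws and moved the arm clear.
- **Last checks:** The final pictures put the module at (487, 174) mm with its top at 51 mm, near the centre of the empty half. The far-left module had not moved. The two I felt are within 2 mm of where they started, inside their rattle. The fan is untouched, and nothing else in view looks disturbed. A mark, apparently the broken stud, shows where the loose module stood.
- **Disagreements:** My first guess at the tray position was about 8 mm off, and I corrected it from the picture before moving. The wrist also read about 5.5 N upward each time the jaws closed on a module still standing in the housing. I did not find out why, but it did not affect which module was loose.

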